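# Free the reader's tray and hold it at the index

## Task

The new reader's sample tray is still locked by its transit pin: take the rubber mallet and knock the pin on top of the reader fully down with it (mallet only, no fingers on the pin), then set the mallet down on the bench and let go of it. Then take the tray's upright tab and pull the spring-return tray out until its pointer lines up with the index clip on the rail, and finish while still holding it there, because it springs back when released. Do not shift the index clip or disturb the other things on the bench.

Things in the scene. Friction and masses are not known exactly. Their poses are not given: they have to be found in the camera images.
- reader: White low bench instrument, fixed to the bench: housing 200 (its x) x 150 (its y) x 85 tall, origin at the centre of its underside, z up. Its front, with the tray, is its -x face, 100 from the origin. A 10 mm wide graduated rail, top 44 above the bench, stands out of the front to x = -247, at y = +47 to +57.
- tray: Aluminium tray deck, 60 wide, top 40 above the bench; slides out along the reader's -x, up to 85; a spring pulls it back in, about 3 N when in plus 0.7 N per 10 mm. Until the pin is down it is locked and gives only a few mm. Axes as the reader's; origin on the bench under the tab's centre, 150 in front of the reader's origin when in.
- tab (a point): Middle of the tab to pull: an upright grey plate on the tray, 14 thick (reader x) x 36 wide (reader y), from 40 up to 90 above the bench; this point is at its centre, 65 above the bench. Axes as the reader's. With the tray in, its centre is 50 in front of the housing.
- pointer (a point): Tip of the small steel pointer at the tray's side (reader +y) next to the rail, level with the tab's centre along the reader's x; moves with the tray; 37 above the bench, 42 to the side of the tab's centre.
- mark (a point): Where the pointer's tip must come to: 37 above the bench, 3 from the middle of the index clip's face nearest the tray. The clip is a black block on the rail, 14 (along rail) x 22 x 22, from 26 to 48 above the bench, with a thin steel rib across its top at the middle, level with this point. It starts 30 to 60 in front of the pointer. It can be pushed along; it must stay put.
- pin: Transit pin in the reader's top, 50 from the reader's origin towards the front: steel cap 22 across on a 14 shaft, stiff and sprung, needs about 9 N downwards, travels 12 and stays where it is driven to. Origin level with the housing top when up; z up.
- pin_top (a point): Centre of the top of the pin's cap: 103 above the bench when up (18 above the housing), 91 when fully down.
- mallet: The rubber mallet: upright cylindrical black head 48 across, 64 tall, standing on its flat face, with a wooden handle sticking out level from its middle along the mallet's -x. About 0.3 kg. Origin at the centre of the head's underside.
- mallet_head (a point): Centre of the mallet's head, half-way up (32 above its flat striking face). Axes as the mallet's, z along the head.
- mallet_grip (a point): A point in the mallet's handle to hold it by, 50 from the head's axis along the mallet's -x. The handle is 20 wide (mallet y) x 26 high and ends 150 from the head's axis. Same height as the head's centre.
- bottle: Bystander, leave alone: amber glass bottle, 56 across, 120 tall; origin at the centre of its underside.
- beaker: Bystander, leave alone: clear beaker, 60 across, 70 tall; origin at the centre of its underside.
- tip_rack: Bystander, leave alone: blue pipette-tip rack, 85 x 120 x 63 tall; origin at the centre of its underside.
- dishes: Bystander, leave alone: stack of three clear dishes, 90 across, 41 tall; origin at the centre of its underside.
- tube_rack: Bystander, leave alone: white rack of four capped tubes, 60 x 130 x 84 tall; origin at the centre of its underside.
- marker: Bystander, leave alone: thin marker pen lying flat, about 130 x 13 x 13; origin at the centre of its underside.
Things that resemble listed ones, but are neither listed nor needed, are in the scene too. What is shaped like the mallet but red is not meant.

How it is judged:
By the outcome, as a careful person would: the job done as asked, in the order asked, and still so for the second after the job is handed in, while the arm keeps its last pose, push and grip.
It also fails if it takes over 58 s, if anything falls off the work surface, if the arm or the gripper's body presses on something with over 40 N, if the wrist force passes 120 N, or if a joint passes its speed limit or range.

## Robot

A 7-joint arm with a two-finger parallel gripper is mounted at the origin on the work surface. World frame = base frame: x ahead of the robot, y to its left, z up, the work surface at z = 0. Lengths are in m, angles in rad, forces in N, time in s.
With the tool pointing down it reaches from about 0.35 to 0.9 m from the base axis. Payload 8.1 kg.
Tool frame: the origin (TCP) lies at the very end of the fingers, on their centre line; the grasp point (between the pads) lies 19 mm behind it (grip_point_offset is the distance from the TCP to the grasp point, in m); z points along the fingers, x is the direction in which the jaws open and shut, and the axes are right-handed (so a half turn about z gives the same grasp; the last joint's range is limited). The gripper opens to 92 mm and grips with 3 to 60 N. Pads are 19 mm wide; open, the fingers measure 130 mm over their backs; the gripper's body (75 mm by 190 mm) begins 47 mm behind the grasp point.
Start: joints at [1.049, 0.434, 0.025, 1.573, -0.012, 1.134, -0.075], TCP at [0.254, -0.571, 0.227] pointing down, gripper open.
Joint ranges: [-2.62, 2.62], [-0.44, 2.09], [-1.27, 1.32], [0.08, 2.57], [-1.32, 4.46], [0.12, 2], [-2.74, 2.74]. Speed limits (rad/s): [2.22, 2.22, 3.01, 3.01, 3.14, 3.14, 3.14].

## Interface

Orientations are given as a rotation vector (axis times angle).
In Python, from cell import observe, get_image, camera_model, sign_off, grip_point_offset gives the robot as it stands.
- The arm moves only by the tool play_rows, never from a script. Its argument "rows" is a list of rows, each a list of 7 numbers: the shift along the tool's x, y, z as a fraction of full scale, then the turn, a rotation vector about the tool's x, y, z as a fraction of full scale, then the closure, from -1 (fully open) to 1 (shut). A call has 1 to 5 rows; each row shifts and turns the pose as measured when the row begins, along the tool's axes as they then stand; what a row does not reach is not made up. Full scale, the value 1, is 0.15 m for a shift and 0.5 rad for a turn. A row lasts 1/10 s, in which the tool goes at most 50 mm and 8.59 degrees, less where a joint would pass 70% of its speed; a pose out of reach is approached as far as the arm can. A call with a number of a shift or a turn outside -1 to 1 is refused whole. A call with a gripper value outside its range is refused whole. The fingers move at their own pace and stop on an object; "force" is the grip in N (left out, the last holds). Time passes only in rows, so rows that do not move let the fingers close. It gives the time, the measured TCP pose, the force and the opening at its end, in the units of the state.
- observe(): the state, without advancing time (a new reading comes with each control period).
- get_image(name): name is "side" or "top"; returns the picture (400x640x3 uint8, blue, green, red); there is no depth.
- camera_model(name): a dict with "K" (3x3 intrinsics, pixels), "R" (3x3) and "t" (3): a world point X has camera coordinates R X + t. Camera axes: x right, y down, z forward; pixel columns grow to the right and rows downward; lengths in m; the calibration is good to about 2 mm. A picture is of the moment at which its call begins. camera_model takes no time and is no camera call.
- sign_off(): hands the job in, once; it reports no verdict.
The state is a dict: "clock": time; "joints": joint angles; "dq": joint speeds; "joint_efforts": joint torques, N m; "position": TCP position; "ee_rot": TCP orientation; "force": force on the tool from outside, world axes, zero at the start; "ft_torque": the same for the moment, N m; "width": opening from 0.0 (shut) to 1.0 (fully open).
Only numpy, scipy, OpenCV 4.12 (cv2) and the standard library are available. Lean on these libraries where they do the work, as an engineer would, in place of code of your own. Each camera call takes 0.05 s, during which the arm holds its last target.

## Working session

There is one attempt and no reset: what is moved stays moved. The work goes in short steps, Python scripts to look and compute and a tool call to move; the robot and the scene stay as the last step left them, time stands still between calls to the robot, and variables do not carry over. Pictures are saved under pics/ and viewed, and the job is handed in when it is done.

Besides the shell and the picture viewer there is one more tool, called after "Call:" as name(argument=value, ...), one argument or row to a line, values as JSON. play_rows: Moves the arm, as the interface text tells. Its arguments: {"type":"object","properties":{"rows":{"type":"array","items":{"type":"array","items":{"type":"number"}}},"force":{"type":"number"}},"required":["rows"]}

```bash
ls; mkdir -p pics; python3 - <<'E'
from cell import *
import cv2
print(observe(), grip_point_offset)
for n in("side","top"):
    cv2.imwrite(f"pics/{n}0.png",get_image(n)); m=camera_model(n); print(n,m)
E
```

```text
pics
{'clock': 0.0, 'joints': array([ 1.04938321,  0.43523908,  0.02495977,  1.57410753, -0.01157827,
        1.13399233, -0.07509359]), 'dq': array([ 0.00068771,  0.00119782, -0.00054872, -0.00034658, -0.00274353,
       -0.00144296, -0.00031409]), 'joint_efforts': array([ 2.36184405e-04, -6.67862320e+01,  9.84945372e-01, -3.14468801e+01,
       -6.06125663e-02,  4.31261107e-02,  2.09057107e-04]), 'position': array([ 0.25390992, -0.57053361,  0.22593079]), 'ee_rot': array([-2.63405224e+00,  1.71077617e+00,  2.23552010e-03]), 'force': array([-0.28304517,  0.11004268, -0.2213751 ]), 'ft_torque': array([-0.03931483,  0.0229772 ,  0.02909343]), 'width': 1.0023990912797702} 0.0188
side {'K': array([[388.16494214,   0.        , 316.48489745],
       [  0.        , 388.16494214, 200.09891012],
       [  0.        ,   0.        ,   1.        ]]), 'R': array([[-0.96401785, -0.26478302, -0.02365441],
       [-0.11337269,  0.48998045, -0.86432968],
       [ 0.24045002, -0.83054748, -0.50236907]]), 't': array([0.47205694, 0.14585341, 1.1330382 ])}
top {'K': array([[437.64754018,   0.        , 313.63667209],
       [  0.        , 437.64754018, 198.81801861],
       [  0.        ,   0.        ,   1.        ]]), 'R': array([[-0.02058699, -0.99972871, -0.01089398],
       [-0.98943797,  0.02193647, -0.14328742],
       [ 0.14348753,  0.00782906, -0.98962116]]), 't': array([-0.01441717,  0.52276615,  1.2698815 ])}
```

View pics/top0.png

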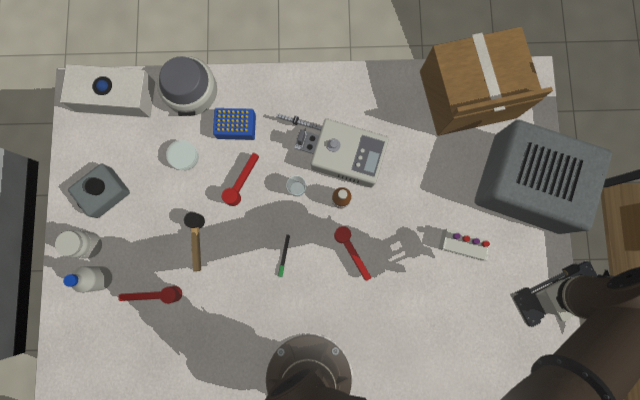

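View pics/side0.png

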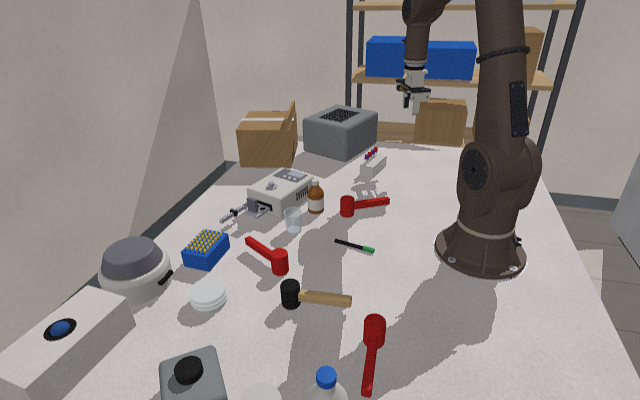

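Mallet candidates in the top image are the black head with wooden handle at (194,220) and red mallets at (232,197), (343,235) and (172,294). By the description I choose the black one, and I'll check it with a close crop.

```bash
python3 - <<'E'
import cv2,numpy as np
t=cv2.imread("pics/top0.png");s=cv2.imread("pics/side0.png")
a=cv2.resize(t[95:195,255:395],None,fx=5.5,fy=5.5,interpolation=cv2.INTER_CUBIC);cv2.imwrite("pics/c1.png",a)
b=cv2.resize(t[195:285,160:280],None,fx=4,fy=4,interpolation=cv2.INTER_CUBIC)
c=cv2.resize(s[265:325,260:370],None,fx=4,fy=4,interpolation=cv2.INTER_CUBIC)
o=np.zeros((600,480,3),np.uint8);o[:360,:480]=b;o[360:600,:440]=c;cv2.imwrite("pics/c2.png",o)
cv2.imwrite("pics/c3.png",cv2.resize(s[150:240,215:335],None,fx=6,fy=6,interpolation=cv2.INTER_CUBIC))
E
```

```text
(no output)
```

View pics/c1.png

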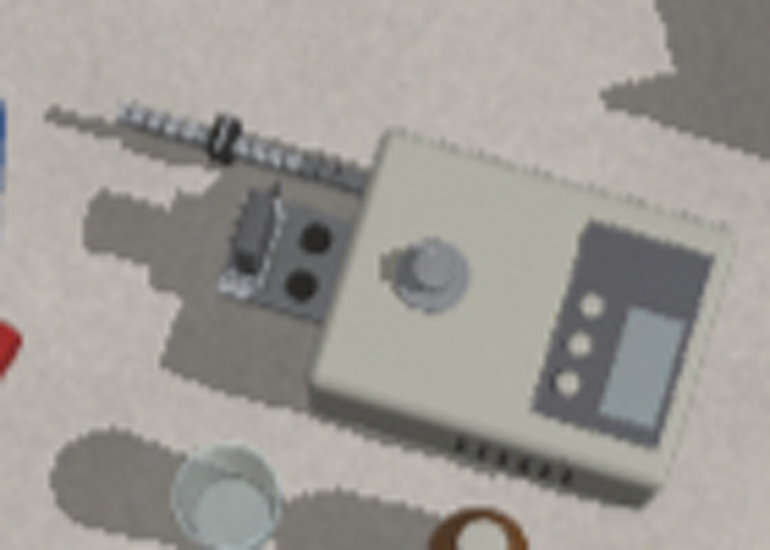

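View pics/c2.png

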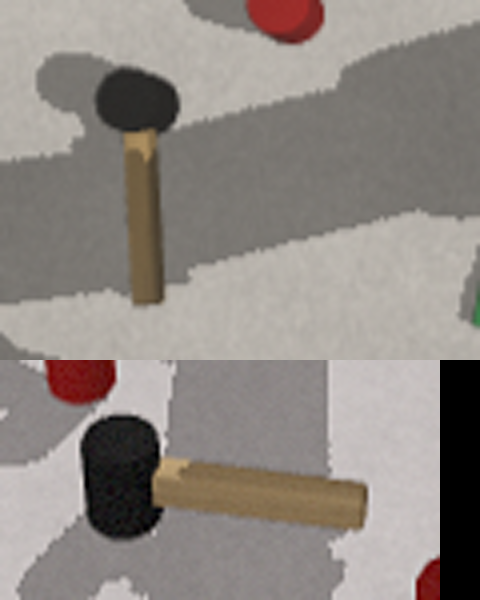

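View pics/c3.png

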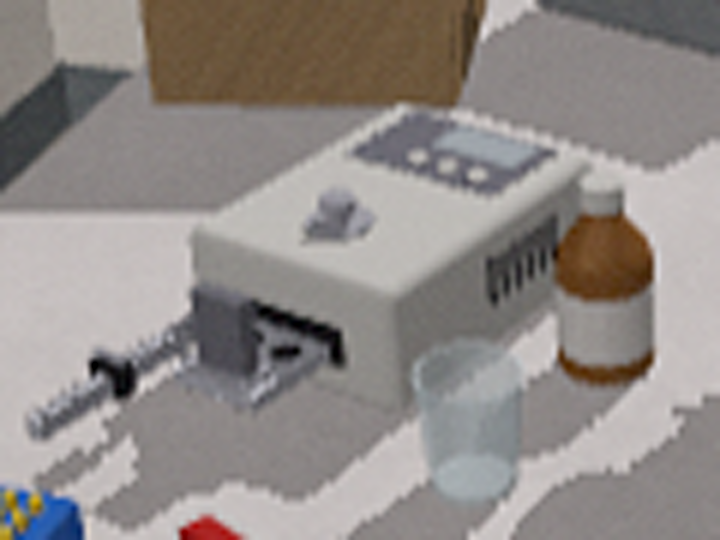

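```bash
cat > h.py <<'E'
import numpy as np
from cell import camera_model
def ray(n,u,v):
    m=camera_model(n);R=np.array(m["R"]);t=np.array(m["t"]);K=np.array(m["K"])
    return -R.T@t, R.T@np.linalg.solve(K,[u,v,1.])
def onz(n,u,v,z):
    c,d=ray(n,u,v);return c+d*(z-c[2])/d[2]
def proj(n,X):
    m=camera_model(n);p=np.array(m["K"])@(np.array(m["R"])@np.array(X,float)+np.array(m["t"]));return p[:2]/p[2]
def two(a,b):
    (c1,d1),(c2,d2)=ray("top",*a),ray("side",*b);d1/=np.linalg.norm(d1);d2/=np.linalg.norm(d2)
    s=np.linalg.lstsq(np.c_[d1,-d2],c2-c1,rcond=None)[0];p,q=c1+s[0]*d1,c2+s[1]*d2
    return (p+q)/2,np.linalg.norm(p-q)
E
python3 - <<'E'
from h import *
import cv2
np.set_printoptions(precision=4,suppress=True)
C=lambda u,v:((u+.5)/5.5-.5+255,(v+.5)/5.5-.5+95)
S=lambda u,v:((u+.5)/6-.5+215,(v+.5)/6-.5+150)
q=[onz("top",*C(*p),.085) for p in[(390,132),(733,232),(657,485),(314,384)]]
for p in q:print(p)
print([np.linalg.norm(q[i]-q[(i+1)%4]) for i in range(4)])
print("cap top",onz("top",*C(433,265),.103),two(C(433,265),S(338,200)))
for nm,p,z in[("rib",(225,138),.048),("tabtop a",(247,192),.09),("tabtop b",(233,262),.09),("c",(268,200),.09),("d",(254,270),.09),("ptr",(276,186),.037),("railtip",(122,108),.044)]:
    print(nm,onz("top",*C(*p),z))
# mallet
t=cv2.imread("pics/top0.png");s=cv2.imread("pics/side0.png")
for n,im,(x0,y0,x1,y1) in[("top",t,(175,200,215,235)),("side",s,(275,270,304,315))]:
    m=(im.max(2)<62).astype(np.uint8);z=np.zeros_like(m);z[y0:y1,x0:x1]=m[y0:y1,x0:x1]
    print(n,cv2.boundingRect(z),cv2.minAreaRect(cv2.findNonZero(z)))
    hsv=cv2.cvtColor(im,cv2.COLOR_BGR2HSV);w=((hsv[...,1]>70)&(hsv[...,0]>8)&(hsv[...,0]<28)).astype(np.uint8);z2=np.zeros_like(w)
    if n=="top":z2[222:280,180:215]=w[222:280,180:215]
    else:z2[285:312,296:360]=w[285:312,296:360]
    print(" handle",z2.sum(),cv2.minAreaRect(cv2.findNonZero(z2)))
    print(cv2.fitLine(cv2.findNonZero(z2),cv2.DIST_L2,0,.01,.01).ravel())
E
```

```text
[ 0.7542 -0.066   0.085 ]
[ 0.6945 -0.2474  0.085 ]
[ 0.5584 -0.2014  0.085 ]
[ 0.6168 -0.0224  0.085 ]
[np.float64(0.19102898471251914), np.float64(0.14359412427075202), np.float64(0.1883239381409896), np.float64(0.14418300227889283)]
cap top [ 0.6751 -0.0863  0.103 ] (array([ 0.674 , -0.0871,  0.099 ]), np.float64(0.004564373607769142))
rib [0.7654 0.0245 0.048 ]
tabtop a [0.7212 0.0112 0.09  ]
tabtop b [0.6829 0.0193 0.09  ]
c [0.7165 0.0001 0.09  ]
d [0.6782 0.0082 0.09  ]
ptr [ 0.7407 -0.0029  0.037 ]
railtip [0.7855 0.0818 0.044 ]
top (184, 212, 20, 16) ((193.5, 219.5), (15.0, 19.0), 90.0)
 handle 342 ((195.45166015625, 248.5814971923828), (43.15080261230469, 7.988942623138428), 86.98721313476562)
[  0.0514   0.9987 195.4854 248.6637]
side (280, 279, 21, 31) ((289.9669189453125, 293.9708251953125), (30.253469467163086, 19.02537727355957), 86.42366790771484)
 handle 619 ((323.7606506347656, 297.9371032714844), (54.63228988647461, 12.80477523803711), 4.864514350891113)
[  0.9931   0.1175 324.2326 298.0049]
```

```bash
python3 - <<'E'
from h import *
np.set_printoptions(precision=4,suppress=True)
h=onz("top",193.5,219.5,.032);print(h,onz("side",290,294,.032),two((193.5,219.5),(290,294)))
for v in(230,268):
    print(onz("top",195.49+.0514*(v-248.66),v,.045))
for u in(300,345):
    print(onz("side",u,298+.1183*(u-324.23),.036))
E
```

```text
[0.4687 0.3348 0.032 ] [0.4641 0.3352 0.032 ] (array([0.4666, 0.3344, 0.0311]), np.float64(0.004315232853314798))
[0.4362 0.3274 0.045 ]
[0.3253 0.3197 0.045 ]
[0.4377 0.337  0.036 ]
[0.3285 0.3281 0.036 ]
```

The crop confirms the mallet: an upright black head with a level wooden handle pointing at the robot. Head centre is at (0.467, 0.3345). The pin cap is at (0.674, -0.087), the tab at (0.702, 0.009), and the reader's front direction is (0.313, 0.95), all consistent with the given sizes.

```bash
cat >> h.py <<'E'
from cell import observe
from scipy.spatial.transform import Rotation as Ro
np.set_printoptions(precision=4,suppress=True)
def go(target,yaw):
    s=observe();R=Ro.from_rotvec(s["ee_rot"]);d=R.inv().apply(np.array(target)-s["position"])/.15
    c,n=np.cos(yaw),np.sin(yaw);G=Ro.from_matrix(np.array([[c,n,0],[n,-c,0],[0,0,-1.]]).T)
    X=R.as_matrix()
    print("t %.2f"%s["clock"],"pos",s["position"],"yaw %.1f"%np.degrees(np.arctan2(X[1,0],X[0,0])),"tilt z",X[:,2],"w %.3f"%s["width"],"F",s["force"])
    print("shift",d,"rows>=%.1f"%(np.linalg.norm(d)/.333),"turn",(R.inv()*G).as_rotvec()/.5,"q",s["joints"])
E
python3 - <<'E'
from h import *
go((.5,-.2,.23),np.radians(-76))
print("bottle",onz("top",342,197,.11),"beaker",onz("top",296,186,.05),"redhead",onz("top",232,197,.05),onz("top",343,235,.05),"rack",onz("top",235,124,.06),onz("top",466,246,.08))
E
```

```text
t 0.10 pos [ 0.2539 -0.5706  0.226 ] yaw -66.0 tilt z [-0.0008  0.0013 -1.    ] w 0.998 F [-0.2738 -0.4682 -0.0776]
shift [-1.59   -2.5033 -0.0247] rows>=8.9 turn [0.0006 0.003  0.3488] q [ 1.0494  0.4352  0.025   1.574  -0.0116  1.134  -0.0751]
bottle [ 0.5152 -0.1062  0.11  ] beaker [0.5602 0.0259 0.05  ] redhead [0.5314 0.2163 0.05  ] [ 0.4118 -0.1093  0.05  ] rack [0.7523 0.2067 0.06  ] [ 0.3715 -0.4549  0.08  ]
```

Call:
play_rows(
  rows=[
    [-0.17, -0.28, 0, 0, 0, 0.05, -1],
    [-0.17, -0.28, 0, 0, 0, 0.05, -1],
    [-0.17, -0.28, 0, 0, 0, 0.05, -1],
    [-0.17, -0.28, 0, 0, 0, 0.05, -1],
    [-0.17, -0.28, 0, 0, 0, 0.05, -1],
  ],
  force=60,
)

```text
clock: 0.6
position: [0.4007, -0.3778, 0.223]
ee_rot: [2.5, -1.896, -0.008]
force: [1.0, -0.4, 0.3]
width: 1.0
```

```bash
python3 -c "
from h import *
go((.47,.1,.23),np.radians(-86))"
```

```text
t 0.60 pos [ 0.4007 -0.3778  0.223 ] yaw -74.4 tilt z [-0.0065  0.0003 -1.    ] w 1.000 F [ 0.9983 -0.4276  0.2634]
shift [-2.9425 -1.3039 -0.0489] rows>=9.7 turn [0.0127 0.0027 0.4066] q [ 0.6782  0.3224 -0.0286  1.7549  0.0146  1.0698 -0.6536]
```

Call:
play_rows(
  rows=[
    [-0.3, -0.13, 0, 0, 0, 0.05, -1],
    [-0.3, -0.13, 0, 0, 0, 0.05, -1],
    [-0.3, -0.12, 0, 0, 0, 0.05, -1],
    [-0.3, -0.12, 0, 0, 0, 0.05, -1],
    [-0.3, -0.12, 0, 0, 0, 0.05, -1],
  ],
)

```text
clock: 1.1
position: [0.4438, -0.1316, 0.2215]
ee_rot: [2.374, -2.052, -0.008]
force: [1.2, -0.3, 0.9]
width: 0.998
```

Call:
play_rows(
  rows=[
    [-0.31, -0.1, 0, 0, 0, 0.04, -1],
    [-0.31, -0.1, 0, 0, 0, 0.04, -1],
    [-0.31, -0.1, 0, 0, 0, 0.04, -1],
    [-0.31, -0.1, 0, 0, 0, 0.04, -1],
    [-0.31, -0.1, 0, 0, 0, 0.04, -1],
  ],
)

```text
clock: 1.6
position: [0.4926, 0.1135, 0.2211]
ee_rot: [2.262, -2.173, -0.007]
force: [1.3, 0.1, 0.1]
width: 0.998
```

```bash
python3 -c "
from h import *
go((.423,.331,.10),np.radians(-86))"
```

```text
t 1.60 pos [0.4926 0.1135 0.2211] yaw -87.7 tilt z [-0.0068 -0.0002 -1.    ] w 0.998 F [1.2762 0.0965 0.1193]
shift [-1.4675  0.4006  0.8103] rows>=5.2 turn [ 0.0136  0.0003 -0.0601] q [-0.0952  0.2718 -0.2919  1.8424  0.0867  1.0465 -1.952 ]
```

Call:
play_rows(
  rows=[
    [-0.31, 0.085, 0.05, 0, 0, 0, -1],
    [-0.31, 0.085, 0.05, 0, 0, 0, -1],
    [-0.31, 0.085, 0.05, 0, 0, -0.03, -1],
    [-0.31, 0.085, 0.1, 0, 0, -0.03, -1],
    [-0.25, 0.06, 0.2, 0, 0, 0, -1],
  ],
)

```text
clock: 2.1
position: [0.4239, 0.3415, 0.1561]
ee_rot: [-2.294, 2.142, 0.006]
force: [1.3, 0.3, -0.8]
width: 1.003
```

```bash
python3 -c "
from h import *
import cv2
from cell import get_image
go((.423,.331,.013),np.radians(-86))
cv2.imwrite('pics/t1.png',cv2.resize(get_image('top')[180:300,130:290],None,fx=4,fy=4))
cv2.imwrite('pics/s1.png',cv2.resize(get_image('side')[200:340,230:400],None,fx=4,fy=4))
"
```

```text
t 2.10 pos [0.4239 0.3415 0.1561] yaw -86.1 tilt z [-0.0008  0.0051 -1.    ] w 1.003 F [ 1.3478  0.2726 -0.7827]
shift [0.0745 0.0101 0.9534] rows>=2.9 turn [ 0.0009  0.0104 -0.0021] q [-0.4906  0.4069 -0.3769  1.8374  0.178   0.9274 -2.4484]
```

View pics/s1.png

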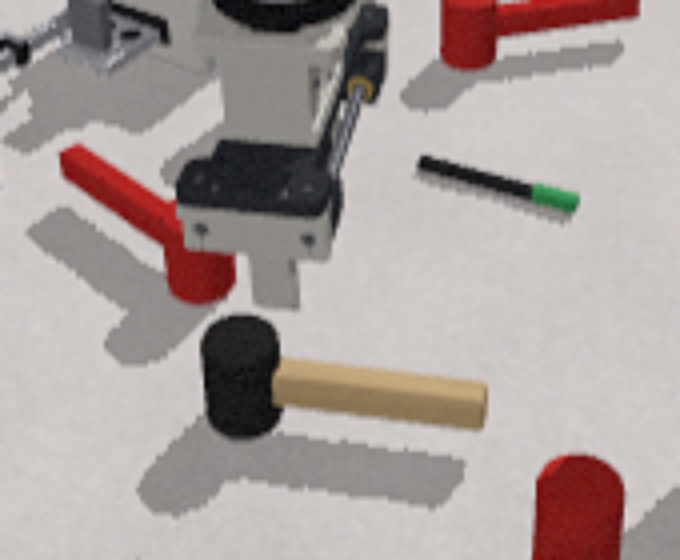

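The fingertips at crop (276,305) are above the near part of the handle, beside the head. Next I descend.

Call:
play_rows(
  rows=[
    [0.075, 0.01, 0.25, 0, 0, 0, -1],
    [0, 0, 0.3, 0, 0, 0, -1],
    [0, 0, 0.25, 0, 0, 0, -1],
    [0, 0, 0.1, 0, 0, 0, -1],
    [0, 0, 0, 0, 0, 0, -1],
  ],
)

```text
clock: 2.7
position: [0.4175, 0.3318, 0.012]
ee_rot: [2.303, -2.13, -0.012]
force: [-0.6, -0.5, 0.3]
width: 1.004
```

```bash
python3 -c "
from h import *
go((.423,.331,.013),np.radians(-86))
"
```

```text
t 2.70 pos [0.4175 0.3318 0.012 ] yaw -85.5 tilt z [-0.0086  0.0016 -1.    ] w 1.004 F [-0.6292 -0.4723  0.2648]
shift [ 0.008  -0.0361 -0.0067] rows>=0.1 turn [0.0168 0.0045 0.0168] q [-0.54    0.5925 -0.3114  1.9785  0.2869  0.6177 -2.5303]
```

Call:
play_rows(
  rows=[
    [0, -0.036, -0.006, 0.017, 0, 0, -1],
    [0, 0, 0, 0, 0, 0, 1],
    [0, 0, 0, 0, 0, 0, 1],
    [0, 0, 0, 0, 0, 0, 1],
    [0, 0, 0, 0, 0, 0, 1],
  ],
  force=60,
)

```text
clock: 3.2
position: [0.4259, 0.3329, 0.0169]
ee_rot: [-2.3, 2.13, -0.0]
force: [0.5, 0.5, -0.0]
width: 0.701
```

Call:
play_rows(
  rows=[
    [0, 0, 0, 0, 0, 0, 1],
    [0, 0, 0, 0, 0, 0, 1],
  ],
)

```text
clock: 3.4
position: [0.4263, 0.3332, 0.0177]
ee_rot: [-2.298, 2.129, -0.001]
force: [0.1, 0.2, -0.3]
width: 0.525
```

```bash
python3 -c "
from h import *
go((.423,.331,.013),np.radians(-86))
"
```

```text
t 3.40 pos [0.4263 0.3332 0.0177] yaw -85.6 tilt z [ 0.0062  0.006  -1.    ] w 0.525 F [ 0.111   0.1877 -0.3385]
shift [0.0134 0.0234 0.0311] rows>=0.1 turn [-0.0132  0.0112  0.0133] q [-0.5387  0.5854 -0.3071  1.9696  0.2919  0.62   -2.5298]
```

Call:
play_rows(
  rows=[
    [0.012, 0.01, 0.035, -0.01, 0.01, 0, 1],
    [0, 0, 0, 0, 0, 0, 1],
    [0, 0, 0, 0, 0, 0, 1],
    [0, 0, 0, 0, 0, 0, 1],
    [0, 0, 0, 0, 0, 0, 1],
  ],
)

```text
clock: 3.9
position: [0.4246, 0.3308, 0.0118]
ee_rot: [2.305, -2.135, 0.001]
force: [-0.0, 0.4, 1.2]
width: 0.215
```

Call:
play_rows(
  rows=[
    [0, 0, 0, 0, 0, 0, 1],
    [0, 0, 0, 0, 0, 0, 1],
  ],
)

```text
clock: 4.1
position: [0.4246, 0.3308, 0.0118]
ee_rot: [2.305, -2.135, 0.001]
force: [-0.2, -1.4, 0.5]
width: 0.215
```

```bash
python3 -c "
from h import *
go((.423,.331,.2),np.radians(-86))
"
```

```text
t 4.10 pos [0.4246 0.3308 0.0118] yaw -85.6 tilt z [ 0.0006 -0.0006 -1.    ] w 0.215 F [-0.1859 -1.4119  0.4999]
shift [-0.0015  0.0099 -1.2546] rows>=3.8 turn [-0.0011 -0.0013  0.0132] q [-0.5413  0.5948 -0.3033  1.9722  0.2951  0.6168 -2.5324]
```

The jaw width is 19.8 mm, which is the handle. Next I lift.

Call:
play_rows(
  rows=[
    [0, 0, -0.1, 0, 0, 0, 1],
    [0, 0, -0.25, 0, 0, 0, 1],
    [0, 0, -0.3, 0, 0, 0, 1],
    [0, 0, -0.3, 0, 0, 0, 1],
    [0, 0, -0.3, 0, 0, 0, 1],
  ],
)

```text
clock: 4.6
position: [0.42, 0.3272, 0.1972]
ee_rot: [2.293, -2.121, -0.004]
force: [2.0, 1.1, -2.8]
width: 0.216
```

Call:
play_rows(
  rows=[
    [0, 0, -0.15, 0, 0, 0, 1],
    [0, 0, 0, 0, 0, 0, 1],
  ],
)

```text
clock: 4.8
position: [0.4219, 0.3296, 0.2264]
ee_rot: [2.301, -2.127, -0.002]
force: [0.1, 0.9, -3.6]
width: 0.214
```

```bash
python3 -c "
from h import *
import cv2
from cell import get_image
go((.57,.1,.23),np.radians(-60))
cv2.imwrite('pics/s2.png',get_image('side'))
cv2.imwrite('pics/t2.png',get_image('top'))
"
```

```text
t 4.80 pos [0.4219 0.3296 0.2264] yaw -85.5 tilt z [-0.0067 -0.005  -1.    ] w 0.214 F [ 0.0909  0.9236 -3.6394]
shift [ 1.6034 -0.8644 -0.0231] rows>=5.5 turn [ 0.0159 -0.0056 -0.8908] q [-0.4578  0.3286 -0.3954  1.7594  0.1389  1.0896 -2.3922]
```

View pics/s2.png

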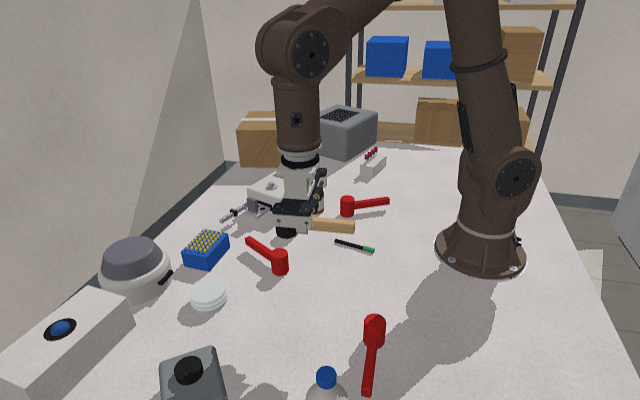

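The picture shows the mallet level in the gripper near (310,220), held clear of the bench. Next I carry it towards the reader, turning as it goes.

Call:
play_rows(
  rows=[
    [0.25, -0.18, 0, 0, 0, -0.18, 1],
    [0.26, -0.16, 0, 0, 0, -0.18, 1],
    [0.28, -0.13, 0, 0, 0, -0.18, 1],
    [0.28, -0.1, 0, 0, 0, -0.18, 1],
    [0.29, -0.08, 0, 0, 0, -0.18, 1],
  ],
)

```text
clock: 5.4
position: [0.564, 0.1562, 0.2102]
ee_rot: [2.729, -1.508, -0.029]
force: [0.1, 0.8, -2.9]
width: 0.215
```

```bash
python3 -c "
from h import *
go((.659,-.128,.16),np.radians(-18.2))
"
```

```text
t 5.40 pos [0.564  0.1562 0.2102] yaw -57.8 tilt z [-0.0278 -0.0118 -0.9995] w 0.215 F [ 0.1253  0.8216 -2.9068]
shift [1.9426 0.4622 0.3391] rows>=6.1 turn [ 0.054   0.0299 -1.3835] q [-0.0783  0.4379 -0.4026  1.6418  0.1832  1.1302 -1.5397]
```

Call:
play_rows(
  rows=[
    [0.27, 0.07, -0.05, 0.05, 0.03, -0.23, 1],
    [0.26, 0.1, -0.05, 0, 0, -0.23, 1],
    [0.25, 0.125, -0.02, 0, 0, -0.23, 1],
    [0.23, 0.155, -0.02, 0, 0, -0.23, 1],
    [0.21, 0.18, 0, 0, 0, -0.23, 1],
  ],
)

```text
clock: 5.9
position: [0.6281, -0.0509, 0.217]
ee_rot: [3.061, -0.635, -0.026]
force: [1.1, 0.5, -3.1]
width: 0.212
```

```bash
python3 -c "
from h import *
go((.659,-.128,.16),np.radians(-18.2))
"
```

```text
t 5.90 pos [ 0.6281 -0.0509  0.217 ] yaw -23.4 tilt z [-0.0193 -0.0112 -0.9998] w 0.212 F [ 1.1474  0.5054 -3.0655]
shift [0.3982 0.3828 0.3817] rows>=2.0 turn [ 0.0347  0.0282 -0.1828] q [ 0.3019  0.5103 -0.4758  1.523   0.2529  1.1894 -0.6305]
```

Call:
play_rows(
  rows=[
    [0.2, 0.19, 0.05, 0.03, 0.03, -0.12, 1],
    [0.2, 0.19, 0.05, 0, 0, -0.07, 1],
    [0, 0, 0.05, 0, 0, 0, 1],
    [0, 0, 0, 0, 0, 0, 1],
  ],
)

```text
clock: 6.3
position: [0.6591, -0.1391, 0.1801]
ee_rot: [3.096, -0.492, -0.024]
force: [-0.1, 0.2, -3.2]
width: 0.215
```

```bash
python3 -c "
from h import *
import cv2
from cell import get_image
go((.659,-.128,.13),np.radians(-18.2))
cv2.imwrite('pics/s3.png',cv2.resize(get_image('side')[110:240,190:350],None,fx=4,fy=4))
cv2.imwrite('pics/t3.png',cv2.resize(get_image('top')[80:230,230:410],None,fx=4,fy=4))
"
```

```text
t 6.30 pos [ 0.6591 -0.1391  0.1801] yaw -18.1 tilt z [-0.0161 -0.004  -0.9999] w 0.215 F [-0.0942  0.1802 -3.2243]
shift [-0.0191 -0.0732  0.3336] rows>=1.0 turn [0.0176 0.028  0.0044] q [ 0.4113  0.6075 -0.4671  1.453   0.2882  1.1651 -0.4175]
```

View pics/s3.png

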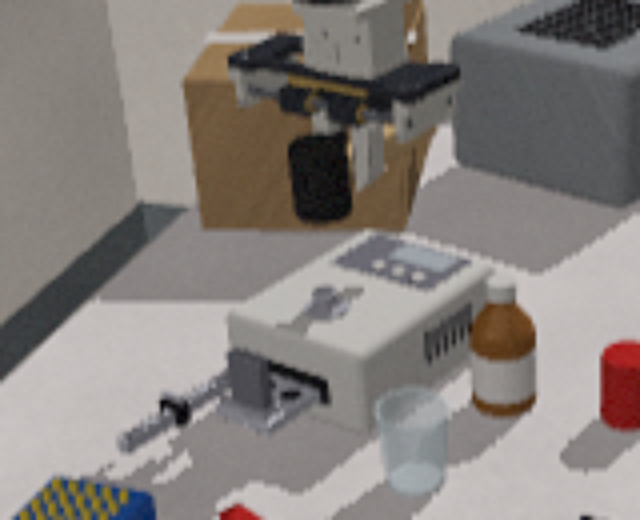

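View pics/t3.png

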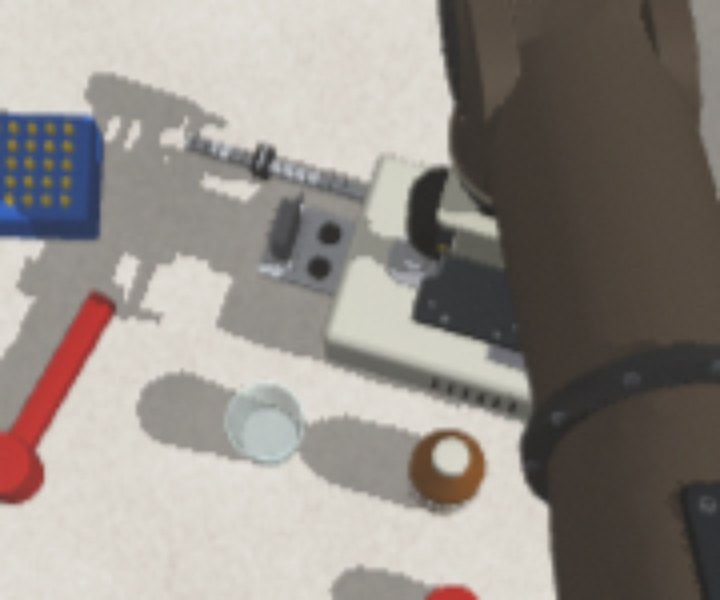

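```bash
python3 -c "
from h import *
print(onz('side',270.2,154.4,.2003))
print('expect',np.array([.6591,-.1391])+.0427*np.array([.311,.950]))
print(onz('side',*[ (323+.5)/4-.5+190,(300+.5)/4-.5+110],.103))
"
```

```text
[ 0.6683 -0.0954  0.2003]
expect [ 0.6724 -0.0985]
[ 0.6656 -0.0675  0.103 ]
```

The mallet head is level and about 11 mm behind the pin's axis. I'll correct that and come down to just above the cap.

Call:
play_rows(
  rows=[
    [-0.01, -0.08, 0, 0.017, 0.028, 0, 1],
    [0, 0, 0.1, 0, 0, 0, 1],
    [0, 0, 0.15, 0, 0, 0, 1],
    [0, 0, 0.1, 0, 0, 0, 1],
    [0, 0, 0, 0, 0, 0, 1],
  ],
)

```text
clock: 6.9
position: [0.6622, -0.1176, 0.1271]
ee_rot: [-3.103, 0.478, -0.009]
force: [-0.2, -0.9, -2.9]
width: 0.217
```

```bash
python3 -c "
from h import *
go((.6607,-.1276,.1),np.radians(-18.2))
"
```

```text
t 6.90 pos [ 0.6622 -0.1176  0.1271] yaw -17.5 tilt z [ 0.0058  0.0011 -1.    ] w 0.217 F [-0.1508 -0.925  -2.9477]
shift [0.0097 0.0671 0.1804] rows>=0.6 turn [-0.0056 -0.0104  0.0245] q [ 0.386   0.6426 -0.4626  1.5339  0.3152  1.0339 -0.4629]
```

Call:
play_rows(
  rows=[
    [0.01, 0.067, 0, -0.005, -0.01, 0.02, 1],
    [0, 0, 0.04, 0, 0, 0, 1],
    [0, 0, 0.04, 0, 0, 0, 1],
    [0, 0, 0.04, 0, 0, 0, 1],
  ],
)

```text
clock: 7.3
position: [0.6618, -0.127, 0.1109]
ee_rot: [-3.103, 0.492, -0.006]
force: [-4.9, -2.1, 5.5]
width: 0.213
```

```bash
python3 -c "
from h import *
go((.6607,-.1276,.1),np.radians(-18.2))
"
```

```text
t 7.30 pos [ 0.6618 -0.127   0.1109] yaw -18.0 tilt z [ 0.0038 -0.0005 -1.    ] w 0.213 F [-4.91   -2.0638  5.5058]
shift [-0.0059  0.0058  0.0727] rows>=0.2 turn [-0.0014 -0.0076  0.0066] q [ 0.3932  0.6606 -0.4539  1.5437  0.3241  1.0087 -0.465 ]
```

Call:
play_rows(
  rows=[
    [0, 0, 0.05, 0, 0, 0, 1],
    [0, 0, 0.05, 0, 0, 0, 1],
    [0, 0, 0.05, 0, 0, 0, 1],
  ],
)

```text
clock: 7.6
position: [0.6622, -0.1316, 0.0941]
ee_rot: [3.096, -0.496, 0.012]
force: [-21.4, 1.5, 67.9]
width: 0.215
```

```bash
python3 -c "
from h import *
import cv2
from cell import get_image
go((.6607,-.1276,.1),np.radians(-18.2))
cv2.imwrite('pics/s4.png',cv2.resize(get_image('side')[140:240,210:330],None,fx=6,fy=6,interpolation=2))
"
```

```text
t 7.60 pos [ 0.6622 -0.1316  0.0941] yaw -18.2 tilt z [ 0.0067 -0.0073 -1.    ] w 0.215 F [-21.3537   1.4942  67.923 ]
shift [-0.0175 -0.0219 -0.0398] rows>=0.1 turn [ 0.0098 -0.0173 -0.0001] q [ 0.3904  0.6766 -0.4437  1.5591  0.3394  0.9753 -0.4758]
```

View pics/s4.png

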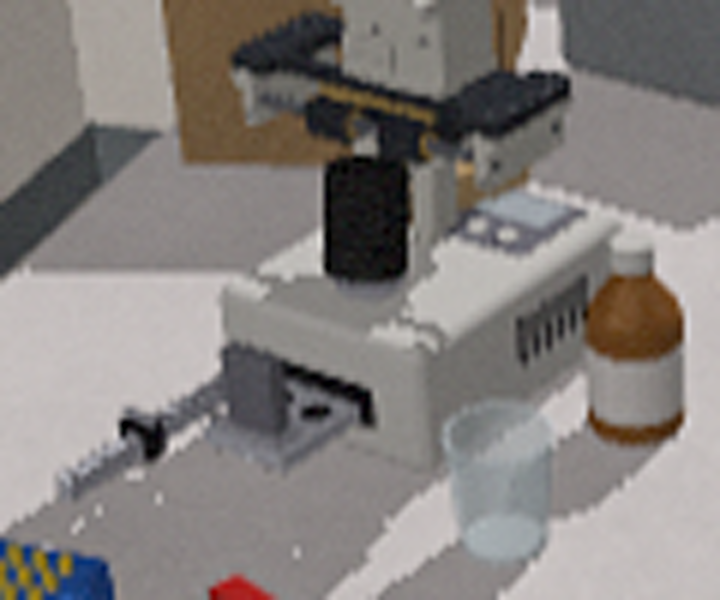

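The force rose to 68 N, so the pin has bottomed out. I'll lift straight away.

Call:
play_rows(
  rows=[
    [0, 0, -0.1, 0, 0, 0, 1],
    [0, 0, -0.2, 0, 0, 0, 1],
    [0, 0, -0.25, 0, 0, 0, 1],
    [0, 0, -0.25, 0, 0, 0, 1],
    [0, 0, 0, 0, 0, 0, 1],
  ],
)

```text
clock: 8.15
position: [0.6608, -0.1311, 0.2183]
ee_rot: [3.095, -0.498, 0.012]
force: [1.2, -0.6, -2.4]
width: 0.214
```

```bash
python3 -c "
from h import *
import cv2
from cell import get_image
go((.565,.15,.24),np.radians(-58))
cv2.imwrite('pics/s5.png',cv2.resize(get_image('side')[110:240,190:350],None,fx=5,fy=4.6,interpolation=2))
"
```

```text
t 8.15 pos [ 0.6608 -0.1311  0.2183] yaw -18.3 tilt z [ 0.0068 -0.0079 -0.9999] w 0.214 F [ 1.1504 -0.6191 -2.4034]
shift [-1.1929 -1.5787 -0.1634] rows>=6.0 turn [ 0.0041 -0.0208  1.3869] q [ 0.4067  0.565  -0.4763  1.4286  0.2744  1.2059 -0.4214]
```

View pics/s5.png

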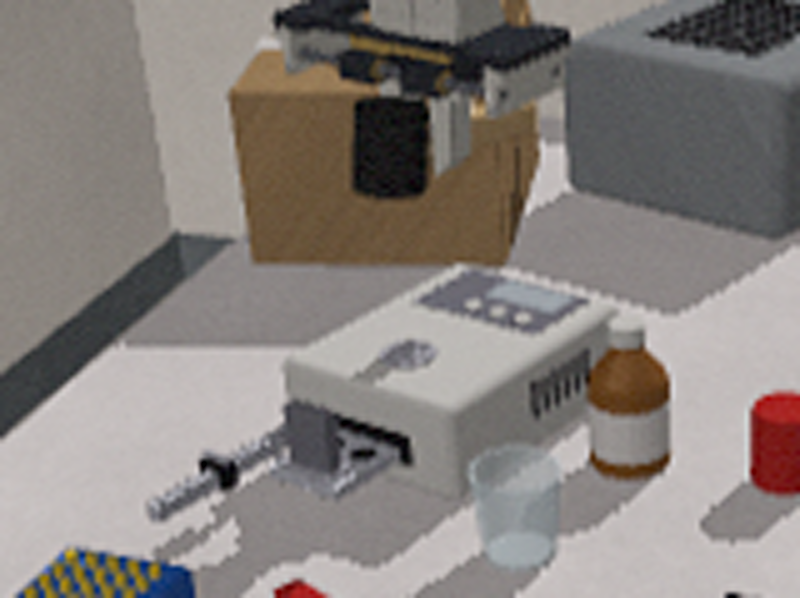

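The pin cap at crop (410,352) now sits low against its collar. The mallet is still held, and I'll carry it back to its old place.

Call:
play_rows(
  rows=[
    [-0.16, -0.22, -0.03, 0, 0, 0.22, 1],
    [-0.19, -0.2, -0.03, 0, 0, 0.22, 1],
    [-0.21, -0.18, -0.03, 0, 0, 0.22, 1],
    [-0.23, -0.155, 0, 0, 0, 0.22, 1],
    [-0.25, -0.125, 0, 0, 0, 0.22, 1],
  ],
)

```text
clock: 8.7
position: [0.5914, 0.0609, 0.2184]
ee_rot: [2.815, -1.365, 0.001]
force: [0.6, 0.6, -3.3]
width: 0.214
```

```bash
python3 -c "
from h import *
go((.425,.331,.2),np.radians(-86))
"
```

```text
t 8.70 pos [0.5914 0.0609 0.2184] yaw -51.7 tilt z [-0.0051 -0.012  -0.9999] w 0.214 F [ 0.643   0.6139 -3.2664]
shift [-2.1016 -0.2461  0.1069] rows>=6.4 turn [ 0.0184 -0.019   1.1966] q [ 0.0814  0.4309 -0.3978  1.6296  0.1914  1.1267 -1.2704]
```

Call:
play_rows(
  rows=[
    [-0.27, -0.03, 0, 0, 0, 0.22, 1],
    [-0.28, 0, 0, 0, 0, 0.22, 1],
    [-0.28, 0.03, 0, 0, 0, 0.22, 1],
    [-0.27, 0.06, 0, 0, 0, 0.22, 1],
    [-0.27, 0.09, 0, 0, 0, 0.2, 1],
  ],
)

```text
clock: 9.2
position: [0.475, 0.2451, 0.209]
ee_rot: [2.319, -2.089, -0.001]
force: [0.8, -0.0, -3.4]
width: 0.213
```

```bash
python3 -c "
from h import *
go((.425,.331,.06),np.radians(-86))
"
```

```text
t 9.20 pos [0.475  0.2451 0.209 ] yaw -84.0 tilt z [-0.0138 -0.0147 -0.9998] w 0.213 F [ 0.7697 -0.0351 -3.4437]
shift [-0.6172  0.2567  0.9892] rows>=3.6 turn [ 0.03   -0.0269  0.0686] q [-0.3055  0.3451 -0.3585  1.7784  0.1403  1.0627 -2.1822]
```

Call:
play_rows(
  rows=[
    [-0.28, 0.13, 0, 0.03, -0.027, 0.07, 1],
    [-0.28, 0.13, 0.05, 0, 0, 0, 1],
    [-0.06, 0, 0.25, 0, 0, 0, 1],
    [0, 0, 0.28, 0, 0, 0, 1],
    [0, 0, 0.1, 0, 0, 0, 1],
  ],
)

```text
clock: 9.7
position: [0.4184, 0.3456, 0.1005]
ee_rot: [-2.302, 2.135, 0.008]
force: [-0.0, -1.2, -2.3]
width: 0.211
```

```bash
python3 -c "
from h import *
import cv2
from cell import get_image
go((.425,.331,.02),np.radians(-86))
cv2.imwrite('pics/s6.png',cv2.resize(get_image('side')[200:340,230:400],None,fx=4,fy=4))
"
```

```text
t 9.70 pos [0.4184 0.3456 0.1005] yaw -85.7 tilt z [-0.0024  0.005  -1.    ] w 0.211 F [-0.043  -1.2266 -2.2996]
shift [ 0.1029 -0.0379  0.5361] rows>=1.6 turn [0.004  0.0104 0.0115] q [-0.5149  0.4741 -0.3658  1.8967  0.2207  0.8081 -2.492 ]
```

View pics/s6.png

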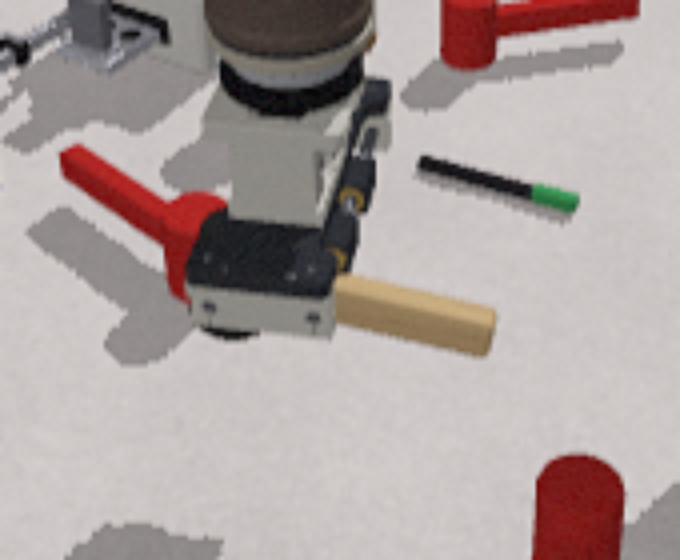

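The handle's free end has slipped a few degrees low, which is harmless. Next I lower the mallet.

Call:
play_rows(
  rows=[
    [0.09, -0.03, 0.12, 0, 0, 0, 1],
    [0, 0, 0.15, 0, 0, 0, 1],
    [0, 0, 0.14, 0, 0, 0, 1],
    [0, 0, 0.05, 0, 0, 0, 1],
    [0, 0, 0.04, 0, 0, 0, 1],
  ],
)

```text
clock: 10.25
position: [0.4221, 0.3304, 0.0198]
ee_rot: [2.301, -2.134, -0.01]
force: [-0.6, -0.4, -3.5]
width: 0.213
```

```bash
python3 -c "
from h import *
go((.425,.331,.013),np.radians(-86))
"
```

```text
t 10.25 pos [0.4221 0.3304 0.0198] yaw -85.7 tilt z [-0.007   0.0019 -1.    ] w 0.213 F [-0.5623 -0.4273 -3.5212]
shift [-0.0028 -0.0196  0.0449] rows>=0.1 turn [0.0136 0.0048 0.0104] q [-0.5265  0.5835 -0.3199  1.9684  0.2849  0.6365 -2.5239]
```

Call:
play_rows(
  rows=[
    [0, 0, 0.025, 0, 0, 0, 1],
    [0, 0, 0.02, 0, 0, 0, 1],
  ],
)

```text
clock: 10.45
position: [0.4224, 0.3306, 0.0131]
ee_rot: [2.301, -2.135, -0.01]
force: [1.5, 0.1, -2.4]
width: 0.215
```

Call:
play_rows(
  rows=[
    [0, 0, 0.02, 0, 0, 0, 1],
    [0, 0, 0.01, 0, 0, 0, 1],
  ],
)

```text
clock: 10.65
position: [0.423, 0.3312, 0.0093]
ee_rot: [2.302, -2.136, -0.01]
force: [0.4, 0.1, -3.5]
width: 0.212
```

Call:
play_rows(
  rows=[
    [0, 0, 0.018, 0, 0, 0, 1],
    [0, 0, 0.005, 0, 0, 0, 1],
  ],
)

```text
clock: 10.85
position: [0.4236, 0.3317, 0.0071]
ee_rot: [-2.303, 2.136, 0.009]
force: [-2.9, -3.5, 10.2]
width: 0.216
```

```bash
python3 -c "
from h import *
import cv2
from cell import get_image
go((.425,.331,.013),np.radians(-86))
cv2.imwrite('pics/s7.png',cv2.resize(get_image('side')[230:330,240:380],None,fx=5,fy=5))
"
```

```text
t 10.85 pos [0.4236 0.3317 0.0071] yaw -85.7 tilt z [-0.0036  0.0041 -1.    ] w 0.216 F [-2.9313 -3.4581 10.1808]
shift [ 0.005  -0.009  -0.0394] rows>=0.1 turn [0.0065 0.0087 0.0105] q [-0.5355  0.6033 -0.3091  1.9745  0.2976  0.6068 -2.5351]
```

View pics/s7.png

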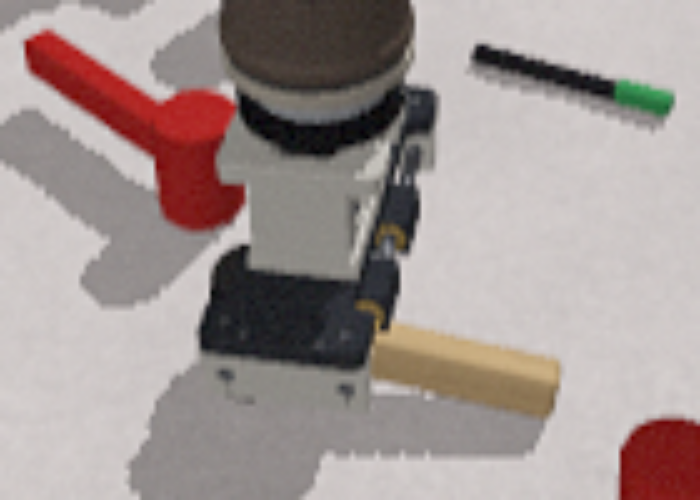

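Contact with the bench reads 10 N, so I release.

Call:
play_rows(
  rows=[
    [0, 0, 0, 0, 0, 0, -1],
    [0, 0, 0, 0, 0, 0, -1],
    [0, 0, 0, 0, 0, 0, -1],
    [0, 0, 0, 0, 0, 0, -1],
    [0, 0, 0, 0, 0, 0, -1],
  ],
)

```text
clock: 11.4
position: [0.4247, 0.333, 0.0084]
ee_rot: [-2.3, 2.133, 0.008]
force: [0.1, -0.5, 0.3]
width: 0.598
```

Call:
play_rows(
  rows=[
    [0, 0, -0.05, 0, 0, 0, -1],
    [0, 0, -0.15, 0, 0, 0, -1],
    [0, 0, -0.3, 0, 0, 0, -1],
    [0, 0, -0.3, 0, 0, 0, -1],
    [0, 0, -0.3, 0, 0, 0, -1],
  ],
)

```text
clock: 11.9
position: [0.4214, 0.329, 0.1742]
ee_rot: [2.298, -2.129, -0.012]
force: [1.3, 0.6, -0.9]
width: 0.99
```

```bash
python3 -c "
from h import *
import cv2
from cell import get_image
go((.6,.18,.25),np.radians(-30))
cv2.imwrite('pics/s8.png',get_image('side')[120:360,190:510])
"
```

```text
t 11.90 pos [0.4214 0.329  0.1742] yaw -85.6 tilt z [-0.0114 -0.0013 -0.9999] w 0.990 F [ 1.283   0.5935 -0.9147]
shift [ 1.0819 -1.1051 -0.5179] rows>=4.9 turn [ 0.0215  0.0104 -1.9414] q [-0.4568  0.3814 -0.3971  1.8273  0.1656  0.9753 -2.417 ]
```

View pics/s8.png

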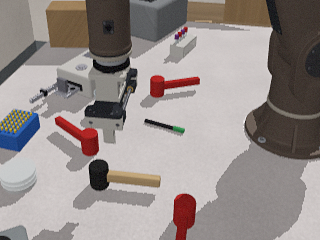

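The mallet stands on the bench, released, with its head at crop (99,175). Next I go to the tab with yaw −108° and the jaws partly closed.

```bash
python3 -c "
from h import *
go((.702,.0095,.2),np.radians(-108.2))
"
```

```text
t 11.95 pos [0.4241 0.3321 0.1819] yaw -85.6 tilt z [-0.0033  0.0055 -1.    ] w 0.995 F [1.4853 2.345  6.4946]
shift [ 2.2854 -1.6821 -0.1388] rows>=8.5 turn [0.008  0.0101 0.7887] q [-0.456   0.3732 -0.3988  1.8177  0.1637  0.982  -2.4152]
```

Call:
play_rows(
  rows=[
    [0.23, -0.17, -0.12, 0, 0, 0.08, 0.2],
    [0.225, -0.175, -0.1, 0, 0, 0.08, 0.2],
    [0.215, -0.185, -0.05, 0, 0, 0.08, 0.2],
    [0.21, -0.19, 0, 0, 0, 0.08, 0.2],
    [0.2, -0.2, 0, 0, 0, 0.08, 0.2],
  ],
)

```text
clock: 12.45
position: [0.5631, 0.1735, 0.2309]
ee_rot: [-2.081, 2.334, 0.012]
force: [0.8, 0.5, -0.2]
width: 0.616
```

Call:
play_rows(
  rows=[
    [0.19, -0.21, 0, 0, 0, 0.08, 0.2],
    [0.18, -0.22, 0, 0, 0, 0.08, 0.2],
    [0.17, -0.225, 0, 0, 0, 0.08, 0.2],
    [0.16, -0.23, 0, 0, 0, 0.08, 0.2],
  ],
)

```text
clock: 12.85
position: [0.6789, 0.0409, 0.2326]
ee_rot: [-1.88, 2.497, 0.013]
force: [0.4, -0.1, -0.6]
width: 0.401
```

```bash
python3 -c "
from h import *
go((.702,.0095,.15),np.radians(-108.2))
"
```

```text
t 12.85 pos [0.6789 0.0409 0.2326] yaw -106.1 tilt z [ 0.0079  0.0163 -0.9998] w 0.401 F [ 0.4287 -0.1263 -0.6068]
shift [ 0.1681 -0.2042  0.5485] rows>=1.8 turn [-0.0056  0.0359  0.0747] q [-0.0084  0.5282 -0.1959  1.4088  0.0896  1.2035 -2.0605]
```

Call:
play_rows(
  rows=[
    [0.17, -0.2, 0.05, 0, 0.036, 0.075, 0.2],
    [0, 0, 0.1, 0, 0, 0, 0.2],
    [0, 0, 0.15, 0, 0, 0, 0.2],
    [0, 0, 0.15, 0, 0, 0, 0.2],
    [0, 0, 0, 0, 0, 0, 0.2],
  ],
)

```text
clock: 13.35
position: [0.7041, -0.0018, 0.1632]
ee_rot: [-1.825, 2.555, -0.009]
force: [-1.9, 0.6, -0.6]
width: 0.402
```

```bash
python3 -c "
from h import *
import cv2
from cell import get_image
go((.702,.0095,.05),np.radians(-108.2))
cv2.imwrite('pics/s9.png',cv2.resize(get_image('side')[130:230,200:320],None,fx=6,fy=6,interpolation=2))
cv2.imwrite('pics/t9.png',cv2.resize(get_image('top')[90:190,250:390],None,fx=5.5,fy=5.5,interpolation=2))
"
```

```text
t 13.35 pos [ 0.7041 -0.0018  0.1632] yaw -108.9 tilt z [ 0.0042 -0.0038 -1.    ] w 0.402 F [-1.9095  0.5934 -0.5648]
shift [-0.0686  0.0416  0.7541] rows>=2.3 turn [-0.0104 -0.0044 -0.0251] q [ 0.0238  0.6194 -0.1648  1.4229  0.1116  1.1044 -2.0617]
```

View pics/s9.png

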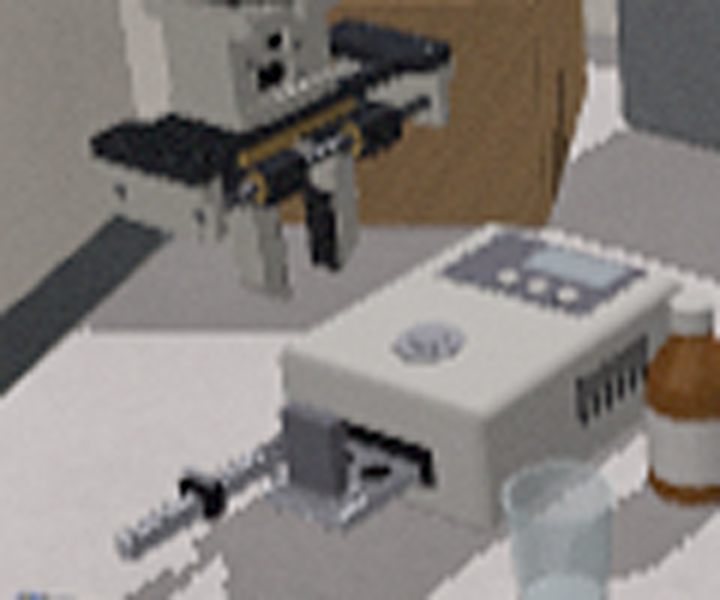

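View pics/t9.png

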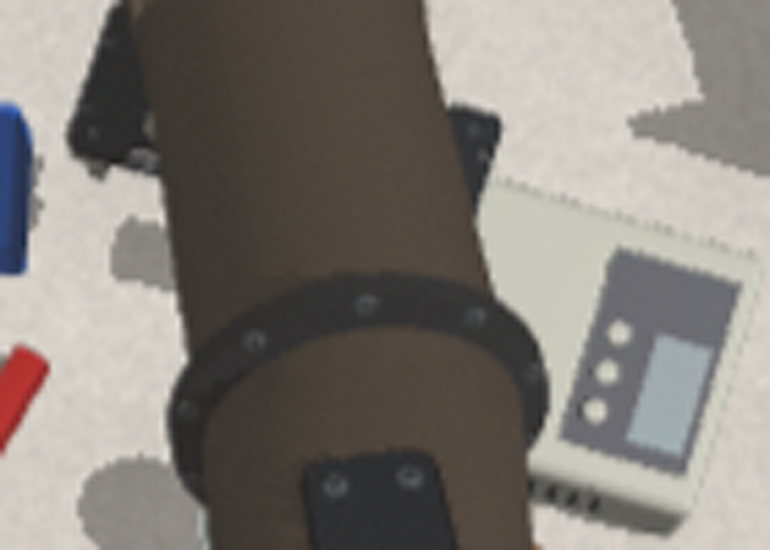

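```bash
python3 -c "
from h import *
for z in (.085,.091,.103): print(z,proj('side',(.6725,-.087,z)))
print('meas before',(338.5/6-.5+215,200.5/6-.5+150),'now',(271.25,186.6))
"
python3 - <<'E'
import cv2
t=cv2.imread('pics/t3.png')  # arm away from rail in that view
a=cv2.imread('pics/top0.png');s=cv2.imread('pics/side0.png')
cv2.imwrite('pics/z1.png',cv2.resize(a[108:152,270:325],None,fx=13,fy=13,interpolation=2))
cv2.imwrite('pics/z2.png',cv2.resize(s[185:228,215:275],None,fx=13,fy=13,interpolation=2))
E
```

```text
0.085 [270.9885 186.4734]
0.091 [270.843  184.9188]
0.103 [270.55   181.7882]
meas before (270.9166666666667, 182.91666666666666) now (271.25, 186.6)
```

View pics/z1.png

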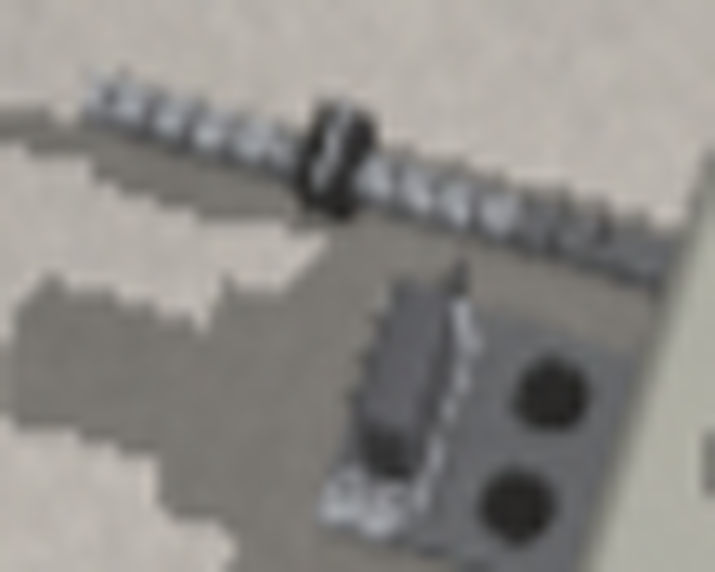

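View pics/z2.png

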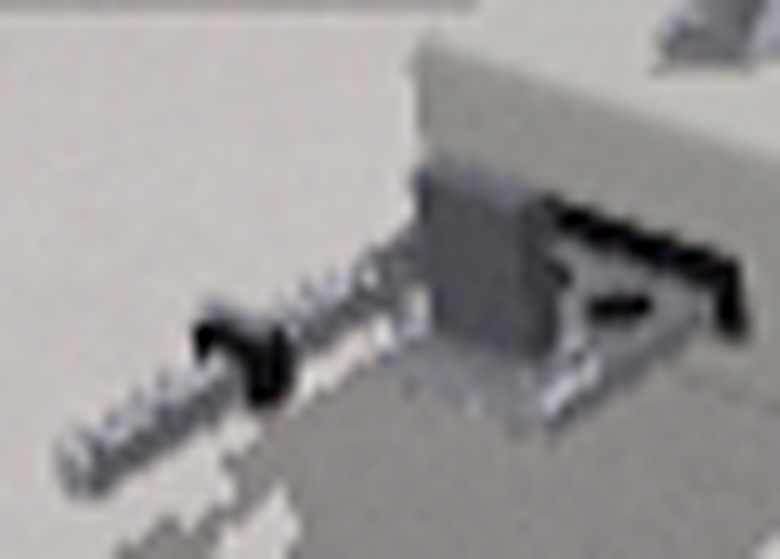

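```bash
python3 - <<'E'
from h import *
C=lambda u,v:((u+.5)/13-.5+270,(v+.5)/13-.5+108)
f=np.array([.313,.95,0]);e=np.array([.95,-.313,0]);c=np.array([.656,-.1343,0])
for nm,p,z in[("rib",(333,145),.049),("ribA",(343,112),.049),("ribB",(322,180),.049),("ptr",(460,264),.037),("railtip",(95,97),.044),("clip tray edge front bottom",(305,195),.048),("clip c2",(352,213),.048),("clip c3",(374,125),.048),("clip c4",(325,105),.048)]:
    X=onz("top",*C(*p),z);print(nm,X,"along %.4f lat %.4f"%((X-c)@f,(X-c)@e))
# cast test of model points to side
for nm,a,l,z in[("ptr",.15,.042,.037),("rib c",.185,.052,.048),("railtip",.247,.052,.044),("tabtopL",.157,.018,.09),("tabtopR",.157,-.018,.09)]:
    print(nm,"top",proj("top",c+a*f+l*e+[0,0,z]),"side",proj("side",c+a*f+l*e+[0,0,z]))
E
```

```text
rib [0.7683 0.0255 0.049 ] along 0.1869 lat 0.0566
ribA [0.7762 0.023  0.049 ] along 0.1871 lat 0.0650
ribB [0.7598 0.0282 0.049 ] along 0.1869 lat 0.0478
ptr [ 0.7425 -0.0034  0.037 ] along 0.1514 lat 0.0412
railtip [0.783  0.0816 0.044 ] along 0.2449 lat 0.0531
clip tray edge front bottom [0.7566 0.0323 0.048 ] along 0.1897 lat 0.0434
clip c2 [0.752  0.0213 0.048 ] along 0.1779 lat 0.0425
clip c3 [0.7732 0.0159 0.048 ] along 0.1793 lat 0.0644
clip c4 [0.7784 0.0273 0.048 ] along 0.1918 lat 0.0657
ptr top [305.4154 127.7239] side [243.5817 208.2474]
rib c top [295.2972 120.3621] side [233.579  209.3065]
railtip top [276.0378 115.1192] side [219.9283 219.1327]
tabtopL top [300.1855 129.1293] side [245.6631 197.2189]
tabtopR top [296.5231 140.524 ] side [254.071  200.1289]
```

The pin cap moved about 3.7 px, roughly 14 mm, so it is down. The required pull is about 35 mm. Next I go down onto the tab.

Call:
play_rows(
  rows=[
    [-0.07, 0.04, 0.05, -0.01, 0, -0.025, 0.2],
    [0, 0, 0.1, 0, 0, 0, 0.2],
    [0, 0, 0.15, 0, 0, 0, 0.2],
    [0, 0, 0.05, 0, 0, 0, 0.2],
    [0, 0, 0, 0, 0, 0, 0.2],
  ],
)

```text
clock: 13.95
position: [0.7059, 0.015, 0.116]
ee_rot: [-1.843, 2.532, -0.01]
force: [-0.0, 0.3, 0.7]
width: 0.401
```

```bash
python3 -c "
from h import *
import cv2
from cell import get_image
go((.7015,.0095,.05),np.radians(-108.2))
cv2.imwrite('pics/s10.png',cv2.resize(get_image('side')[150:230,210:310],None,fx=7,fy=7,interpolation=2))
"
```

```text
t 13.95 pos [0.7059 0.015  0.116 ] yaw -107.9 tilt z [ 0.0114  0.0005 -0.9999] w 0.401 F [-0.0303  0.2652  0.7217]
shift [0.0454 0.0213 0.4398] rows>=1.3 turn [-0.0213  0.0081  0.0103] q [ 0.0053  0.6608 -0.1691  1.4721  0.1235  1.0077 -2.0769]
```

View pics/s10.png

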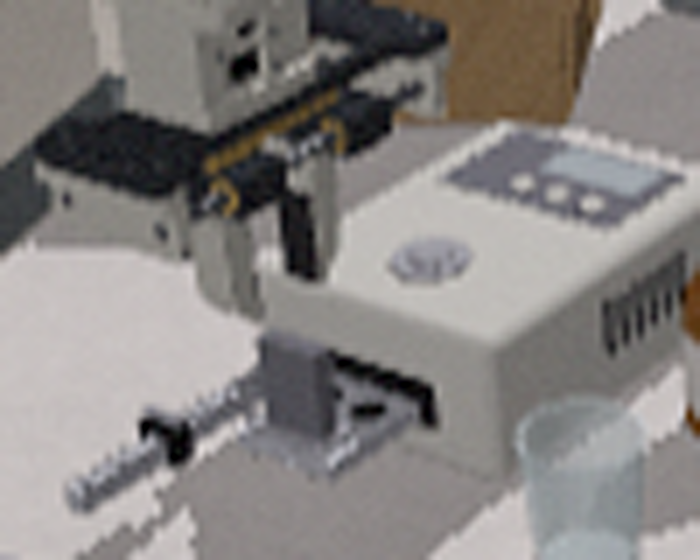

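```bash
python3 -c "
from h import *
g=lambda X:((proj('side',X)-[210,150]+.5)*7-.5)
print(g((.7059,.015,.116)),g((.7015,.0095,.116)),g((.7015,.0095,.09)),g((.703,.008,.09)))
"
```

```text
[273.88   293.9501] [287.7587 289.2904] [293.9157 338.8676] [292.2202 336.9197]
```

Call:
play_rows(
  rows=[
    [0.045, 0.02, 0, -0.02, 0, 0.01, 0.2],
    [0, 0, 0.02, 0, 0, 0, 0.2],
  ],
)

```text
clock: 14.2
position: [0.7017, 0.0091, 0.1151]
ee_rot: [-1.839, 2.541, 0.002]
force: [0.5, -0.1, 0.0]
width: 0.402
```

```bash
python3 -c "
from h import *
go((.7015,.0095,.05),np.radians(-108.2))
"
```

```text
t 14.20 pos [0.7017 0.0091 0.1151] yaw -108.2 tilt z [ 0.0037  0.0039 -1.    ] w 0.402 F [ 0.4896 -0.1447  0.0212]
shift [-0.0003  0.0029  0.4338] rows>=1.3 turn [-0.0046  0.0097 -0.0007] q [ 0.0161  0.6595 -0.1698  1.4772  0.1185  1.0109 -2.0702]
```

Call:
play_rows(
  rows=[
    [0, 0, 0.09, 0, 0, 0, 0.2],
    [0, 0, 0.1, 0, 0, 0, 0.2],
    [0, 0, 0.1, 0, 0, 0, 0.2],
    [0, 0, 0.08, 0, 0, 0, 0.2],
    [0, 0, 0.04, 0, 0, 0, 0.2],
  ],
)

```text
clock: 14.7
position: [0.7023, 0.0087, 0.0491]
ee_rot: [-1.837, 2.541, 0.0]
force: [-0.3, 0.5, 1.1]
width: 0.401
```

```bash
python3 -c "
from h import *
import cv2
from cell import get_image
go((.7015,.0095,.05),np.radians(-108.2))
cv2.imwrite('pics/s11.png',cv2.resize(get_image('side')[150:230,210:310],None,fx=7,fy=7,interpolation=2))
"
```

```text
t 14.70 pos [0.7023 0.0087 0.0491] yaw -108.3 tilt z [ 0.0051  0.004  -1.    ] w 0.401 F [-0.3041  0.504   1.128 ]
shift [-0.0034  0.0065 -0.0063] rows>=0.0 turn [-0.0073  0.0107 -0.0025] q [ 0.0126  0.7285 -0.1626  1.5275  0.1347  0.891  -2.0833]
```

View pics/s11.png

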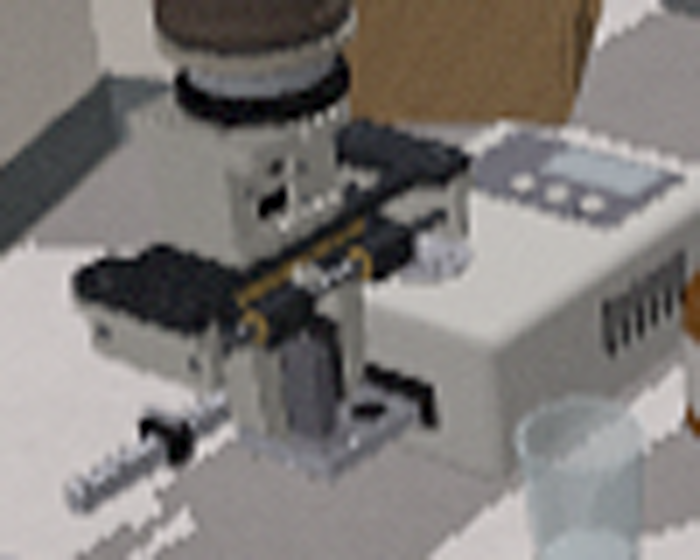

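The tab at crop (310,380) is between the fingers, so I close.

Call:
play_rows(
  rows=[
    [0, 0, 0, 0, 0, 0, 1],
    [0, 0, 0, 0, 0, 0, 1],
    [0, 0, 0, 0, 0, 0, 1],
    [0, 0, 0, 0, 0, 0, 1],
    [0, 0, 0, 0, 0, 0, 1],
  ],
  force=50,
)

```text
clock: 15.25
position: [0.7017, 0.0081, 0.0482]
ee_rot: [-1.838, 2.542, 0.001]
force: [2.1, 2.6, -5.9]
width: 0.147
```

```bash
python3 -c "
from h import *
s=observe();f=np.array([.313,.95,0]);e=np.array([.95,-.313,0]);c=np.array([.656,-.1343,0])
print('along',(s['position']-c)@f,(s['position']-c)@e)
go(s['position']+.02*f,np.radians(-108.2))
"
```

```text
along 0.14961176236267096 -0.0011393242638454463
t 15.25 pos [0.7017 0.0081 0.0482] yaw -108.3 tilt z [ 0.0034  0.0029 -1.    ] w 0.147 F [ 2.0846  2.6195 -5.9483]
shift [-0.1334  0.0001  0.0005] rows>=0.4 turn [-0.0046  0.0077 -0.0027] q [ 0.0125  0.7296 -0.162   1.5277  0.1353  0.8916 -2.0834]
```

Call:
play_rows(
  rows=[
    [-0.04, 0, 0, 0, 0, 0, 1],
    [-0.06, 0, 0, 0, 0, 0, 1],
    [-0.06, 0, 0, 0, 0, 0, 1],
  ],
)

```text
clock: 15.55
position: [0.708, 0.027, 0.0482]
ee_rot: [1.835, -2.549, 0.002]
force: [-2.8, -3.8, -0.9]
width: 0.147
```

```bash
cat > chk.py <<'E'
from h import *
import cv2,sys
from cell import get_image
s=observe();f=np.array([.313,.95,0]);e=np.array([.95,-.313,0]);c=np.array([.656,-.1343,0])
print('along',(s['position']-c)@f,'lat',(s['position']-c)@e,'travel mm',1e3*((s['position']-[.7017,.0081,.0482])@f))
go(s['position'],np.radians(-108.2))
n=sys.argv[1]
cv2.imwrite(f'pics/s{n}.png',cv2.resize(get_image('side')[185:228,215:275],None,fx=13,fy=13,interpolation=2))
E
python3 chk.py 12
```

```text
along 0.16947543662910117 lat -0.0010931987860176111 travel mm 19.89133662910119
t 15.55 pos [0.708  0.027  0.0482] yaw -108.5 tilt z [ 0.0002 -0.0018 -1.    ] w 0.147 F [-2.7535 -3.8119 -0.9187]
shift [0. 0. 0.] rows>=0.0 turn [-0.0016 -0.0032 -0.0107] q [-0.0202  0.7402 -0.1564  1.5047  0.136   0.9073 -2.114 ]
```

View pics/s12.png

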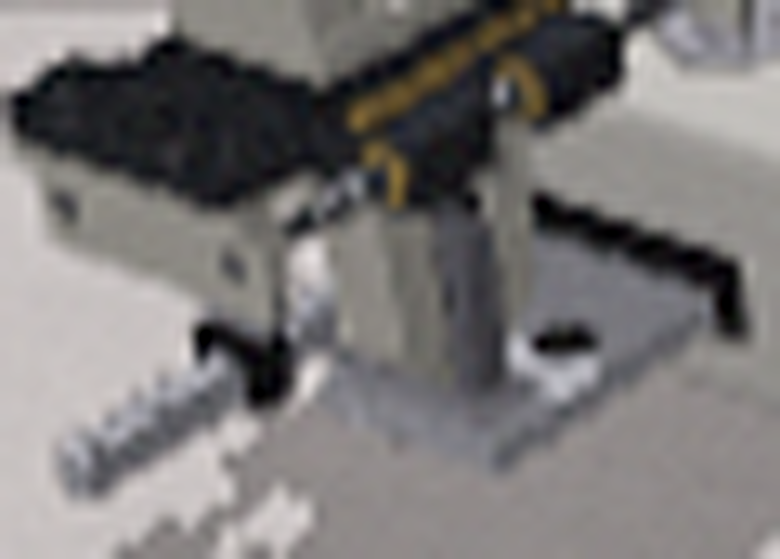

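The tray is free and has moved about 20 mm, with only the spring force on the wrist. The fingers hide the pointer, so I'll sharpen the rib and pointer measurements from the two unobstructed top images.

```bash
python3 - <<'E'
from h import *
import cv2
f=np.array([.313,.95,0]);e=np.array([.95,-.313,0]);c=np.array([.656,-.1343,0])
for n in("top0","t2"):
    g=cv2.cvtColor(cv2.imread(f"pics/{n}.png"),cv2.COLOR_BGR2GRAY).astype(np.float32)
    def prof(al,ls,z):
        P=np.array([[proj("top",c+a*f+l*e+[0,0,z]) for l in ls] for a in al],np.float32)
        return cv2.remap(g,P[...,0],P[...,1],cv2.INTER_LINEAR).mean(1)
    al=np.arange(.170,.204,.001);print(n,"rib");print(np.c_[al,prof(al,np.arange(.046,.061,.002),.0485)].T.round(3)[1].round(0), "from .170")
    al=np.arange(.138,.166,.001)
    for ls in([.036,.0375],[.0385,.040],[.0405,.042]):print("ptr",ls,prof(al,ls,.037).round(0))
E
```

```text
top0 rib
[117. 120. 127. 131. 132. 129. 123. 113.  97.  81.  68.  57.  53.  57.
  66.  79.  93. 103. 102.  87.  70.  59.  63.  75.  91. 104. 112. 119.
 124. 126. 126. 129. 135. 141.] from .170
ptr [0.036, 0.0375] [120. 120. 120. 121. 122. 122. 122. 121. 119. 113. 102.  91.  84.  86.
  88.  92.  98. 104. 110. 113. 115. 117. 117. 118. 119. 120. 120. 121.]
ptr [0.0385, 0.04] [123. 122. 122. 122. 122. 122. 122. 120. 119. 118. 110. 100.  91.  90.
  96. 102. 109. 113. 117. 120. 121. 121. 121. 122. 123. 123. 124. 123.]
ptr [0.0405, 0.042] [122. 121. 121. 121. 121. 121. 121. 120. 119. 118. 116. 109. 101.  96.
 101. 109. 115. 119. 120. 121. 122. 122. 121. 122. 122. 123. 124. 124.]
t2 rib
[124. 128. 135. 140. 140. 138. 131. 120. 104.  87.  72.  61.  57.  61.
  70.  84.  99. 110. 108.  93.  75.  63.  68.  80.  97. 111. 120. 127.
 132. 134. 134. 137. 143. 149.] from .170
ptr [0.036, 0.0375] [128. 129. 130. 130. 129. 129. 128. 127. 126. 120. 108.  96.  89.  90.
  93.  97. 104. 110. 116. 120. 123. 125. 126. 126. 127. 128. 129. 130.]
ptr [0.0385, 0.04] [130. 130. 131. 131. 130. 129. 129. 128. 126. 125. 117. 107.  97.  96.
 102. 109. 116. 121. 126. 129. 130. 130. 130. 130. 130. 130. 130. 131.]
ptr [0.0405, 0.042] [129. 129. 129. 129. 129. 128. 128. 128. 127. 126. 123. 116. 108. 103.
 109. 116. 124. 127. 129. 130. 130. 130. 130. 129. 130. 130. 130. 131.]
```

Travel target is about 36 mm: rib at 187.3, clip centre at 186.3, pointer at 151.1. That leaves about 16 mm.

Call:
play_rows(
  rows=[
    [-0.05, 0, 0, 0, 0, 0, 1],
    [-0.04, 0, 0, 0, 0, 0, 1],
    [0, 0, 0, 0, 0, 0, 1],
  ],
)

```text
clock: 15.9
position: [0.7125, 0.0406, 0.0483]
ee_rot: [1.835, -2.548, 0.004]
force: [-3.2, -3.9, -1.8]
width: 0.147
```

```bash
python3 chk.py 13
```

```text
along 0.1838283681960219 lat -0.0010475727663800032 travel mm 34.24426819602193
t 15.90 pos [0.7125 0.0406 0.0483] yaw -108.5 tilt z [-0.0001 -0.0031 -1.    ] w 0.147 F [-3.244  -3.8826 -1.772 ]
shift [0. 0. 0.] rows>=0.0 turn [-0.0017 -0.006  -0.01  ] q [-0.0411  0.7475 -0.1545  1.4888  0.1361  0.9163 -2.1315]
```

View pics/s13.png

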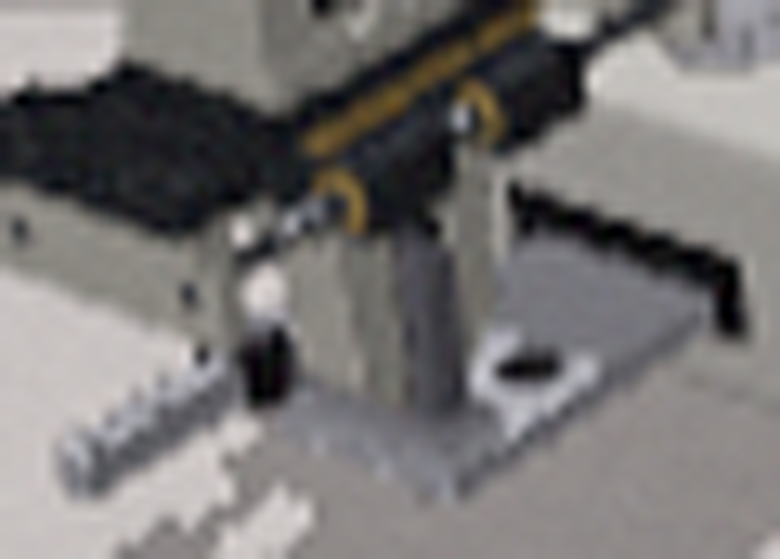

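```bash
python3 - <<'E'
from h import *
import cv2
f=np.array([.313,.95,0])
# dark well centroid on deck & deck front corner
P=[]
for n in("z2","s12","s13"):
    im=cv2.cvtColor(cv2.imread(f"pics/{n}.png"),cv2.COLOR_BGR2GRAY)
    m=(im<70).astype(np.uint8);k,l,st,ce=cv2.connectedComponentsWithStats(m)
    for i in range(1,k):
        if 500<st[i,4]<4000 and 480<ce[i,0]<680 and 280<ce[i,1]<420:
            X=onz("side",(ce[i,0]+.5)/13-.5+215,(ce[i,1]+.5)/13-.5+185,.04);print(n,st[i],ce[i],X,X@f)
for n,p in(("z2",(535,433)),("s12",(497,466)),("s13",(450,495))):
    X=onz("side",(p[0]+.5)/13-.5+215,(p[1]+.5)/13-.5+185,.036);print(n,X@f)
E
```

```text
z2 [ 587  293   66   33 1746] [618.7675 308.6529] [ 0.6798 -0.0144  0.04  ] 0.19908903826639865
s12 [ 534  324   63   30 1400] [564.97   339.9629] [0.6873 0.003  0.04  ] 0.2179237923299813
s13 [ 499  353   60   27 1263] [529.9968 366.9002] [0.6908 0.017  0.04  ] 0.23234472014481894
z2 0.2504596609650443
s12 0.26668523033531666
s13 0.282415976848425
```

Call:
play_rows(
  rows=[
    [-0.016, 0, 0, 0, 0, 0, 1],
    [0, 0, 0, 0, 0, 0, 1],
  ],
)

```text
clock: 16.15
position: [0.7126, 0.041, 0.0482]
ee_rot: [1.832, -2.548, 0.004]
force: [-3.1, -5.1, -1.4]
width: 0.151
```

```bash
python3 chk.py 14; python3 - <<'E'
from h import *
import cv2
from cell import get_image
f=np.array([.313,.95,0])
im=cv2.cvtColor(cv2.imread("pics/s14.png"),cv2.COLOR_BGR2GRAY)
m=(im<70).astype(np.uint8);k,l,st,ce=cv2.connectedComponentsWithStats(m)
for i in range(1,k):
    if 500<st[i,4]<4000 and 480<ce[i,0]<680 and 280<ce[i,1]<420:
        X=onz("side",(ce[i,0]+.5)/13-.5+215,(ce[i,1]+.5)/13-.5+185,.04);print(ce[i],1e3*(X@f-.19909))
cv2.imwrite("pics/t14.png",cv2.resize(get_image("top")[90:190,250:390],None,fx=5.5,fy=5.5,interpolation=2))
s=observe();print(s["clock"],s["position"])
E
```

```text
along 0.1842720887283053 lat -0.0010672628944186577 travel mm 34.68798872830533
t 16.15 pos [0.7126 0.041  0.0482] yaw -108.6 tilt z [-0.0012 -0.0043 -1.    ] w 0.151 F [-3.0926 -5.1375 -1.4078]
shift [0. 0. 0.] rows>=0.0 turn [-0.0004 -0.009  -0.0131] q [-0.0429  0.7483 -0.1533  1.4871  0.1363  0.9184 -2.134 ]
[525.8388 369.4397] 34.71505565813665
16.25 [0.7125 0.0406 0.0482]
```

View pics/t14.png

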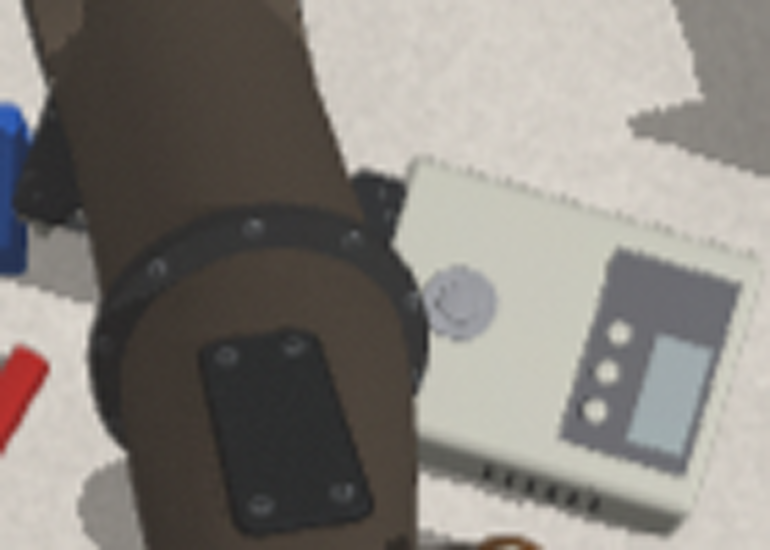

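View pics/s14.png

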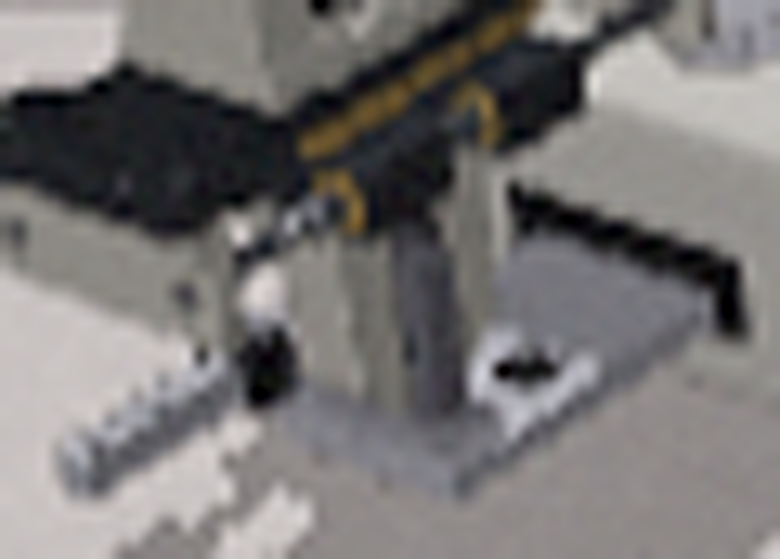

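Call:
play_rows(
  rows=[
    [-0.018, 0, 0, 0, 0, 0, 1],
  ],
)

```text
clock: 16.35
position: [0.713, 0.042, 0.0483]
ee_rot: [1.829, -2.548, 0.005]
force: [-3.9, -5.4, -1.5]
width: 0.15
```

```bash
cat > fin.py <<'E'
from h import *
import cv2,sys
from cell import get_image
f=np.array([.313,.95,0])
for j in range(2):
    g=cv2.cvtColor(cv2.resize(get_image("side")[185:228,215:275],None,fx=13,fy=13,interpolation=2),cv2.COLOR_BGR2GRAY)
    k,l,st,ce=cv2.connectedComponentsWithStats((g<70).astype(np.uint8))
    for i in range(1,k):
        if 500<st[i,4]<4000 and 480<ce[i,0]<680 and 280<ce[i,1]<420:
            X=onz("side",(ce[i,0]+.5)/13-.5+215,(ce[i,1]+.5)/13-.5+185,.04);print("cam travel",1e3*(X@f-.19909))
    s=observe();print(s["clock"],s["position"],"enc travel",1e3*((s['position']-[.7017,.0081,.0482])@f),s["force"],s["width"])
E
python3 fin.py
```

```text
cam travel 35.55550207684255
16.4 [0.7132 0.0426 0.0483] enc travel 36.407676689940345 [-2.857  -5.3338 -1.468 ] 0.15098783130242613
cam travel 36.04261960602176
16.45 [0.7132 0.0427 0.0482] enc travel 36.43274294802603 [-3.1169 -3.36   -0.1151] 0.14812482494421525
```

```bash
python3 fin.py; python3 -c "
import cv2
from cell import get_image
cv2.imwrite('pics/s15.png',get_image('side'))"
```

```text
cam travel 36.10556629246964
16.5 [0.7132 0.0426 0.0482] enc travel 36.363825774810486 [-2.8148 -5.0331 -1.6194] 0.1505721194416299
cam travel 36.1005635943763
16.55 [0.7132 0.0426 0.0482] enc travel 36.32055555709288 [-3.518  -4.7829 -1.1846] 0.1510812684764872
```

View pics/s15.png

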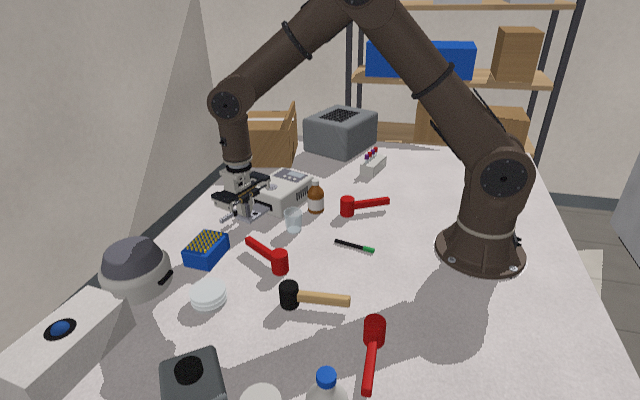

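The pose is steady at 36.1 to 36.3 mm of travel against a target of 36 ± 0.7. The mallet stands at (289,295), and the other things are where they began. I hand in now.

```bash
python3 -c "
from cell import sign_off
print(sign_off())"
```

```text
the job is handed in; nothing more can be done
None
```

I handed the job in at about 16.6 s of the 58 s, with the arm still holding the tab at the mark.

- **Pin:** I drove it down with the black mallet's face. The press peaked at a measured 68 N on the wrist (limit 120 N). The side view showed the cap about 14 mm lower against a 12 mm travel, so I judged it fully down, and the tray then came free.
- **Mallet:** The handle turned a few degrees in the grip during the strike. I put the mallet back at its old place; it stands upright on the bench, released.
- **Tray:** I gripped the tab across its thickness and pulled the tray out. The last readings were 36.1 mm by camera and 36.3 mm from the arm's position. The target worked out to 35.2–36.2 mm (clip centre versus rib), and the tray held steady there.
- **Other things:** The last side view showed the index clip unmoved and nothing else disturbed.

**Not checked:** The arm and fingers hid the pointer during the pull, so I could not see it line up with the clip. The alignment rests on the measured travel. The two travel readings differed by up to 1 mm partway through the pull.

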